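# Sweep the screw caps through the tray gate

### The job

Sweep the three blue screw caps across the deck of the sorting tray with your fingertips, one at a time, through the gap in the yellow rim so that each drops into the orange catch box. Only push them, gently: do not pinch, lift or press down hard on a cap, and leave the bottles and glassware standing where they are.

Things in the scene. Friction and masses are not known exactly. Their poses are not given: they have to be found in the camera images.
- tray: fixed sorting tray, yaw varies about 0.3 rad either way; origin on the table under the middle of its deck, z up. Flat grey deck 260 mm (tray x) by 300 mm (tray y), top 90 mm above the table. Just inside all four edges stands a rim 15 mm high above the deck, 6 mm thick; the -y rim is yellow, 5 mm thick (inner face y = -145 mm, outer face y = -150 mm, where the deck ends), and has the gate
- gate (a point): middle of the gate, the only gap in the yellow rim, 44 mm wide (tray x -22 to +22 mm); the point lies at deck height on the deck edge (tray x = 0, y = -150 mm, 90 mm above the table). Axes as the tray: caps leave towards -y. A cap tips over the edge and falls in by itself once its centre is a few mm past it
- box_floor (a point): middle of the inner floor of the open orange catch box beyond the gate, 5 mm above the table (tray x = 0, y = -192.5 mm); axes as the tray. Inside it is 110 mm (tray x) by 85 mm (tray y -150 to -235 mm); its outer walls, 5 mm thick, reach 100 mm above the table
- cap_a: blue ribbed plastic screw cap lying flat on the tray deck, a disc 32 mm across and 14 mm high, about 14 g; origin at its centre (7 mm above the deck while it lies flat), z axis along the disc axis
- cap_b: blue ribbed plastic screw cap lying flat on the tray deck, a disc 32 mm across and 14 mm high, about 14 g; origin at its centre (7 mm above the deck while it lies flat), z axis along the disc axis
- cap_c: blue ribbed plastic screw cap lying flat on the tray deck, a disc 32 mm across and 14 mm high, about 14 g; origin at its centre (7 mm above the deck while it lies flat), z axis along the disc axis
- vial: amber glass vial with black cap, 26 mm across, 50 mm tall, standing loose on the deck in one of the two corners beside the gate, not to be disturbed; origin at the centre of its underside
- jar: white plastic jar with red cap, 26 mm across, 45 mm tall, standing loose on the deck in the other corner beside the gate, not to be disturbed; origin at the centre of its underside
- flask: conical glass flask, 72 mm across at the foot, 108 mm tall, standing loose on the table off the tray's +y end, not to be disturbed; origin at the centre of its underside
- beaker: glass beaker, 60 mm across, 80 mm tall, standing loose on the table off the tray's +y end, not to be disturbed; origin at the centre of its underside
- reagent: white reagent bottle with blue cap, 60 mm across, 120 mm tall, standing loose on the table off the tray's +x side, not to be disturbed; origin at the centre of its underside
There are look-alikes about, which are no part of the job. Leave any green or white look-alike of the cap_c alone.

How it is judged:
By the outcome, as a careful person would: the job done as asked, in the order asked, and still so for the second after the job is handed in, with the robot touching nothing.
It also fails if it takes over 64 s, if anything falls off the work surface, if the arm or the gripper's body presses on something with over 40 N, if the wrist force passes 120 N, or if a joint passes its speed limit or range.

### The arm

A 6-joint arm with a two-finger parallel gripper is mounted at the origin on the work surface. World frame = base frame: x ahead of the robot, y to its left, z up, the work surface at z = 0. Lengths are in mm, angles in rad, forces in N, time in s.
With the tool pointing down it reaches from about 400 to 825 mm from the base axis. Payload 7 kg.
Tool frame: the origin (TCP) lies on the centre line of the jaws, within the pads' length; the fingertips stand 17 mm ahead of it and the grasp point (between the pads) lies 2 mm behind it; z points along the fingers, x is the direction in which the jaws open and shut, and the axes are right-handed (so a half turn about z gives the same grasp; the last joint's range is limited). The gripper opens to 85 mm and grips with 20 to 120 N. Pads are 22 mm wide; open, the fingers measure 114 mm over their backs; the gripper's body (76 mm by 85 mm) begins 54 mm behind the grasp point. The pads swing forward as they close: fully open they stand 13 mm farther back than shut.
Start: joints at [0.288, 0.359, 0.012, 0, -1.224, -0.288], TCP at [674.978, -0.019, 226.002] pointing down, gripper open.
Joint ranges: [-3.07, 3.07], [-1.43, 2.12], [-1.02, 1.25], [-3.03, 1.67], [-3.05, -0], [-3.03, 3.03]. Speed limits (rad/s): [2.39, 2.39, 3.01, 3.14, 3.14, 3.14].

### API

Orientations are given as a rotation vector (axis times angle).
In Python, from plant import observe, capture, camera_model, finish_job gives the robot as it stands.
- The arm moves only by the tool servo_tool, never from a script. Its argument "targets" is a list of rows, each a list of 2 entries, a list of its own where there are three numbers: the shift along the tool's x, y, z scaled (see below), then the turn, a rotation vector about the tool's x, y, z scaled (see below). In form: [[[x, y, z], [wx, wy, wz]], ...]. A call has 1 to 10 rows; each row is the pose to reach, as a shift and turn from the pose commanded when the call began, along the tool's axes at that moment; what a row does not reach only later rows make up. The controller multiplies each number of a shift by 20 cm and each number of a turn by 45 degrees. A row lasts 1/10 s, in which the tool goes at most 50 mm and 8.59 degrees, less where a joint would pass 70% of its speed; a pose out of reach is approached as far as the arm can. A call with a number of a shift or a turn outside -1 to 1 is refused whole. A call with a gripper value outside its range is refused whole. "jaw" is the finger opening in mm, from 0 to 85.4, set as the call begins (left out, the last holds). The fingers move at their own pace and stop on an object; "squeeze" is the grip in N (left out, the last holds). Time passes only in rows, so rows that repeat a pose let the fingers close. It gives the time, the measured TCP pose, the force and the opening at its end, in the units of the state.
- observe(): the state, without advancing time (a new reading comes with each control period).
- capture(name): name is "scene" or "side" or "wrist"; returns the picture (400x640x3 uint8, blue, green, red); there is no depth.
- camera_model(name): a dict with "mtx" (3x3 intrinsics, pixels), "position" and "rotation" of the camera in the world; the wrist camera has in their place "tool_from_camera" (4x4, takes a point from camera to tool coordinates, whose origin is the TCP and whose axes are the tool frame's). Camera axes: x right, y down, z forward; pixel columns grow to the right and rows downward; lengths in mm; the calibration is good to about 2 mm. A picture is of the moment at which its call begins: read the wrist's pose just before it. camera_model takes no time and is no camera call.
- finish_job(): hands the job in, once; it reports no verdict.
The state is a dict: "time": time; "joint_positions": joint angles; "qvel": joint speeds; "effort": joint torques, N m; "eef_pos": TCP position; "eef_rot": TCP orientation; "ft_force": force on the tool from outside, world axes, zero at the start; "moment": the same for the moment, N m; "finger_gap": finger opening in mm.
Only numpy, scipy, OpenCV 4.12 (cv2) and the standard library are available. Lean on these libraries where they do the work, as an engineer would, in place of code of your own. Each camera call takes 0.05 s, during which the arm holds its last target. There are 200 camera calls.

## Working session

There is one attempt and no reset: what is moved stays moved. The work goes in short steps, Python scripts to look and compute and a tool call to move; the robot and the scene stay as the last step left them, time stands still between calls to the robot, and variables do not carry over. Pictures are saved under pics/ and viewed, about 8 in all and at most 12, crops included, and the job is handed in when it is done.

Besides the shell and the picture viewer there is one more tool, called after "Call:" as a command line: name --argument value ..., lists and objects as JSON in quotes. servo_tool: Moves the arm, as the interface text tells. Shifts and turns lie within -1 to 1; 1 stands for 20 cm of shift or 45 degrees of turn. Its arguments: {"type":"object","properties":{"targets":{"type":"array","items":{"type":"array"}},"jaw":{"type":"number"},"squeeze":{"type":"number"}},"required":["targets"]}

```bash
mkdir -p pics; ls
python3 - <<'E'
from plant import *
import cv2,numpy as np
s=observe();print(s)
for n in ("scene","side","wrist"):
    im=capture(n);cv2.imwrite(f"pics/{n}0.png",im);print(n,camera_model(n))
E
```

```text
pics
{'time': 0.0, 'joint_positions': array([ 2.88110934e-01,  3.59383456e-01,  1.10772336e-02, -3.42644190e-04,
       -1.22408574e+00, -2.88069367e-01]), 'qvel': array([-9.27689885e-04, -1.02556483e-03,  3.92276625e-04, -1.60696359e-03,
       -9.78947936e-05, -5.48030994e-05]), 'effort': array([ 2.55543900e-04, -5.83324420e+01,  2.93422562e+01,  6.93659976e+00,
       -6.00149287e-03, -1.14765509e-06]), 'eef_pos': array([ 6.74523841e+02, -1.85096971e-02,  2.25075247e+02]), 'eef_rot': array([-1.17942244e-04, -3.13997124e+00,  2.26813202e-04]), 'ft_force': array([-0.19499899,  0.80794525,  0.59356647]), 'moment': array([-0.00744337,  0.01847112,  0.02736158]), 'finger_gap': 85.4571506519154}
scene {'mtx': array([[494.29980576,   0.        , 316.46214634],
       [  0.        , 494.29980576, 200.32087734],
       [  0.        ,   0.        ,   1.        ]]), 'position': array([1384.84271862, -441.51706524,  650.20338303]), 'rotation': array([-1.91072473, -1.02147557,  0.54872132])}
side {'mtx': array([[497.42926444,   0.        , 324.04384812],
       [  0.        , 497.42926444, 205.46081283],
       [  0.        ,   0.        ,   1.        ]]), 'position': array([593.96888261, 661.28001059, 708.8639153 ]), 'rotation': array([-0.16671422,  2.8875713 , -1.15094163])}
wrist {'mtx': array([[303.65726334,   0.        , 323.0553924 ],
       [  0.        , 303.65726334, 200.23070465],
       [  0.        ,   0.        ,   1.        ]]), 'tool_from_camera': array([[ 9.99999864e-01, -3.65878702e-04,  3.70980240e-04,
         1.31390142e+00],
       [ 2.24839795e-04,  9.45292497e-01,  3.26223918e-01,
        -8.42685755e+01],
       [-4.70043220e-04, -3.26223790e-01,  9.45292451e-01,
        -1.48691576e+02],
       [ 0.00000000e+00,  0.00000000e+00,  0.00000000e+00,
         1.00000000e+00]])}
```

View pics/scene0.png

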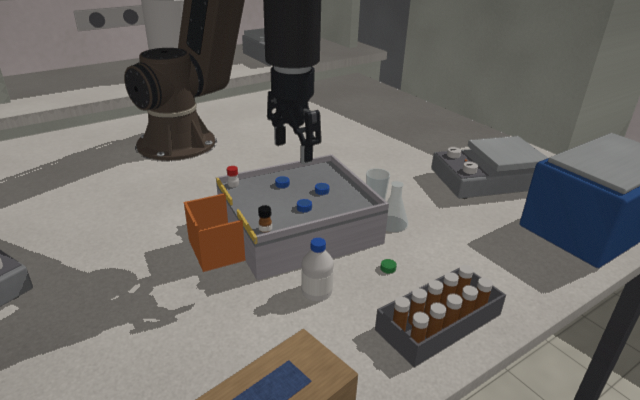

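View pics/wrist0.png

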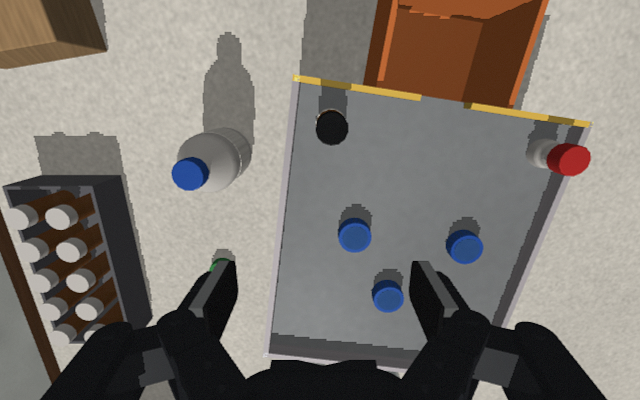

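View pics/side0.png

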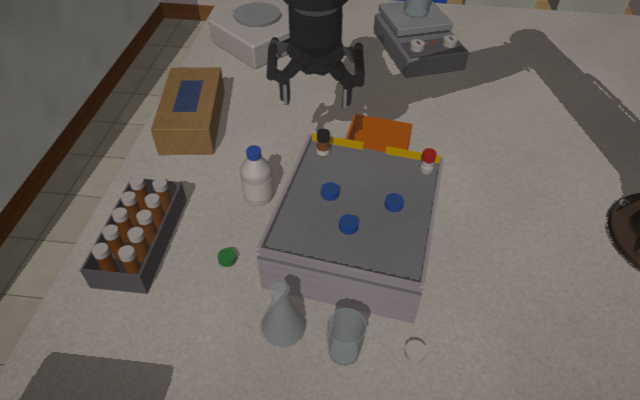

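The wrist view shows the caps at about (355,235), (465,247) and (388,296), the gate between (421,97) and (470,105), the vial at (332,127) and the jar at (568,160). The scene and side views agree. Green and white look-alikes and the blue-capped reagent bottle stand off the tray. Next I'll turn these into positions.

```bash
cat > h.py <<'E'
from plant import *
import cv2,numpy as np
from scipy.spatial.transform import Rotation as R
def cam(n,s):
    m=camera_model(n)
    if n=="wrist":
        T=m["tool_from_camera"];A=R.from_rotvec(s["eef_rot"]).as_matrix()
        return m["mtx"],A@T[:3,:3],s["eef_pos"]+A@T[:3,3]
    return m["mtx"],R.from_rotvec(m["rotation"]).as_matrix(),m["position"]
def onz(c,px,z):
    K,A,p=c;px=np.atleast_2d(px).astype(float)
    d=(A@np.linalg.inv(K)@np.c_[px,np.ones(len(px))].T).T
    return (p+d*((z-p[2])/d[:,2])[:,None])[:,:2]
def hsv(im,lo,hi): return cv2.inRange(cv2.cvtColor(im,cv2.COLOR_BGR2HSV),lo,hi)
def blobs(m,amin=40):
    cs,_=cv2.findContours(m,cv2.RETR_EXTERNAL,cv2.CHAIN_APPROX_NONE)
    return [c for c in cs if cv2.contourArea(c)>amin]
BLUE=((105,130,50),(125,255,255));YEL=((20,120,90),(33,255,255))
RED=((174,150,60),(180,255,255))
E
python3 - <<'E'
from h import *
s=observe()
for n in ("wrist","side","scene"):
    im=cv2.imread(f"pics/{n}0.png");c=cam(n,s)
    for b in blobs(hsv(im,*BLUE)):
        (u,v),(w,h),_=cv2.minAreaRect(b)
        P=onz(c,b[:,0],97);x=onz(c,[[u,v]],100 if n!="wrist" else 102)[0]
        print(n,"blue",np.round([u,v,w,h]),x.round(1))
    for b in blobs(hsv(im,*YEL),20):
        r=cv2.boxPoints(cv2.minAreaRect(b));print(n,"yel",r.round().tolist(),onz(c,r,105).round(1).tolist())
    for b in blobs(hsv(im,*RED),20):
        (u,v),(w,h),_=cv2.minAreaRect(b);print(n,"red",np.round([u,v,w,h]),onz(c,[[u,v]],132)[0].round(1))
s2=cam("wrist",s)
print("vial",onz(s2,[[332,127]],140))
E
```

```text
wrist blue [387. 296.  32.  30.] [604.8 117. ]
wrist blue [464. 246.  35.  32.] [532.3  58.4]
wrist blue [354. 234.  33.  32.] [642.6  45.3]
wrist blue [190. 173.  32.  35.] [795.4 -16.7]
wrist yel [[464.0, 108.0], [465.0, 101.0], [589.0, 121.0], [588.0, 128.0]] [[553.7, -74.3], [553.6, -79.9], [443.8, -63.5], [443.1, -57.7]]
wrist yel [[292.0, 81.0], [293.0, 74.0], [421.0, 94.0], [420.0, 101.0]] [[698.7, -95.9], [697.6, -101.3], [591.0, -85.4], [591.3, -79.9]]
side blue [348. 224.  19.  19.] [605.2 125.2]
side blue [394. 202.  18.  18.] [532.2  65. ]
side blue [330. 191.  17.  18.] [643.8  52.2]
side blue [253. 153.  14.  12.] [795.9 -30.2]
side yel [[434.0, 162.0], [437.0, 154.0], [442.0, 156.0], [439.0, 164.0]] [[461.2, -41.1], [455.5, -63.8], [445.8, -59.9], [451.6, -37.3]]
side yel [[385.0, 154.0], [386.0, 146.0], [421.0, 152.0], [420.0, 160.0]] [[551.4, -53.7], [549.4, -76.4], [483.6, -66.4], [486.7, -44.1]]
side yel [[330.0, 143.0], [331.0, 136.0], [364.0, 142.0], [362.0, 149.0]] [[656.4, -69.7], [656.1, -92.7], [592.6, -82.7], [593.9, -60.2]]
side yel [[311.0, 133.0], [317.0, 133.0], [317.0, 141.0], [311.0, 141.0]] [[695.3, -96.7], [683.8, -98.2], [680.9, -74.0], [692.2, -72.6]]
scene blue [318. 244.  13.  14.] [776.5  -7.7]
scene blue [304. 205.  12.  14.] [645.3  46.8]
scene blue [322. 188.  11.  13.] [607.8 118. ]
scene blue [282. 182.  10.  12.] [535.3  58.9]
scene blue [583. 216. 121.  88.] [994.5 512.2]
scene yel [[234.0, 212.0], [238.0, 209.0], [259.0, 240.0], [255.0, 243.0]] [[598.1, -92.3], [592.9, -79.8], [711.4, -96.5], [715.1, -107.7]]
scene yel [[214.0, 180.0], [218.0, 177.0], [234.0, 202.0], [230.0, 205.0]] [[452.2, -69.2], [446.3, -57.1], [563.4, -75.2], [567.9, -86.2]]
vial [[666.37583079 -61.84105764]]
```

Call:
servo_tool --targets '[[[0.05, 0.12, 0.03], [0, 0, 0.04]], [[0.11, 0.26, 0.08], [0, 0, 0.08]], [[0.17, 0.4, 0.14], [0, 0, 0.12]], [[0.23, 0.54, 0.2], [0, 0, 0.16]], [[0.28, 0.67, 0.26], [0, 0, 0.188]], [[0.323, 0.772, 0.31], [0, 0, 0.188]], [[0.323, 0.772, 0.33], [0, 0, 0.188]], [[0.323, 0.772, 0.33], [0, 0, 0.188]]]' --jaw 20 --squeeze 20

```text
time: 0.95
eef_pos: [609.8, 154.6, 159.2]
eef_rot: [-0.23, -3.132, 0.001]
ft_force: [0.4, -0.2, -0.1]
finger_gap: 19.8
```

```bash
cat > look.py <<'E'
import sys
from h import *
k=sys.argv[1];g=np.array([572.,-81.5]);a=-0.148
ex=np.array([np.cos(a),np.sin(a)]);ey=np.array([-ex[1],ex[0]])
tr=lambda p:(np.round([(p-g)@ex,(p-g)@ey-150],1)).tolist()
s=observe();print(round(s["time"],2),s["eef_pos"].round(1),s["eef_rot"].round(3),s["ft_force"].round(1),round(s["finger_gap"],1),"tcp tray",tr(s["eef_pos"][:2]))
for n in sys.argv[2:]:
    s=observe();im=capture(n);cv2.imwrite(f"pics/{n}{k}.png",im);c=cam(n,s)
    for b in blobs(hsv(im,*BLUE)):
        (u,v),(w,h),_=cv2.minAreaRect(b);x=onz(c,[[u,v]],102 if n=="wrist" else 100)[0]
        print(n,"blue",np.round([u,v,w,h]),x.round(1),tr(x))
    for b in blobs(hsv(im,*YEL),20):
        r=cv2.boxPoints(cv2.minAreaRect(b));print(n,"yel",r.round().tolist(),[tr(p) for p in onz(c,r,105)])
E
python3 look.py 1 wrist side
```

```text
0.95 [609.8 154.6 159.2] [-2.300e-01 -3.132e+00  1.000e-03] [ 0.4 -0.2 -0.1] 19.8 tcp tray [2.6, 89.1]
wrist blue [322. 170.  47.  46.] [603.9 119.1] [1.9, 53.1]
wrist blue [245.  66.  56.  54.] [641.6  46.9] [49.9, -12.7]
wrist blue [424.  60.  56.  56.] [531.2  59.8] [-61.2, -16.3]
side blue [348. 224.  18.  19.] [605.3 124.1] [2.6, 58.3]
side blue [394. 202.  18.  18.] [532.2  65. ] [-61.0, -10.9]
side blue [326. 195.  11.   6.] [649.7  62.7] [55.5, 4.1]
side blue [253. 152.  13.  12.] [796.2 -31.6] [214.4, -67.6]
side yel [[385.0, 153.0], [386.0, 146.0], [421.0, 152.0], [420.0, 160.0]] [[-24.5, -125.7], [-23.1, -148.9], [-89.6, -148.3], [-89.9, -125.5]]
side yel [[311.0, 133.0], [317.0, 133.0], [317.0, 141.0], [311.0, 141.0]] [[124.2, -146.9], [113.0, -150.0], [106.6, -126.6], [117.6, -123.5]]
```

View pics/wrist1.png

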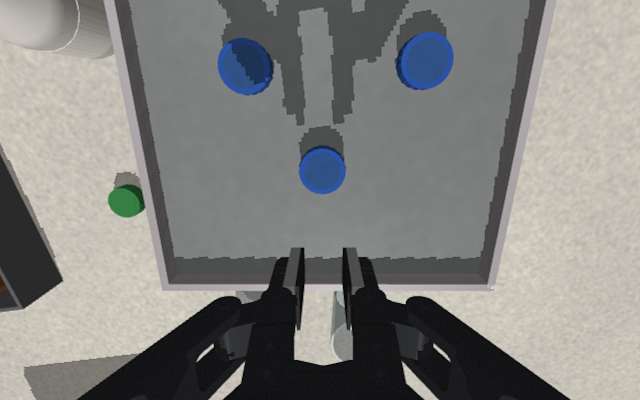

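The cap to push is at (322,170), ahead of the finger tips, whose front edges show at v≈248 and u≈289-303 and 343-358. I'll check the tip height in the side and scene views before going down.

Run:
```python
from h import *
s=observe();w=cv2.imread("pics/wrist1.png")[225:345,255:395];sd=cv2.imread("pics/side1.png");sc=capture("scene");cv2.imwrite("pics/scene1.png",sc)
def proj(n,tp):
    K,A,p=cam(n,s);P=s["eef_pos"]+R.from_rotvec(s["eef_rot"]).apply(tp);q=K@(A.T@(P-p));return q[:2]/q[2]
o=[cv2.resize(w,None,fx=2.8,fy=2.8)]
for n,im in(("side",sd),("scene",sc)):
    u,v=proj(n,[0,0,0]).astype(int);print(n,u,v,[proj(n,[sx,-11,z]).round(1).tolist() for sx in(-10,10) for z in(-10,0,17)])
    o.append(cv2.resize(im[v-40:v+40,u-45:u+45],None,fx=4.2,fy=4.2,interpolation=cv2.INTER_NEAREST));print((u-45,v-40))
o=[cv2.resize(i,(int(i.shape[1]*336/i.shape[0]),336)) for i in o]
x=np.hstack(o);print(x.shape,[i.shape for i in o]);cv2.imwrite("pics/c1.png",cv2.resize(x,None,fx=.69,fy=.69) if x.shape[1]>1150 else x)
```

```text
side 345 212 [[340.8, 201.0], [340.6, 205.6], [340.2, 213.2], [353.8, 203.6], [353.4, 208.2], [352.8, 215.7]]
(np.int64(300), np.int64(172))
scene 336 161 [[334.2, 159.7], [334.0, 163.8], [333.7, 170.7], [330.0, 156.0], [329.8, 160.0], [329.5, 166.9]]
(np.int64(291), np.int64(121))
(336, 1148, 3) [(336, 392, 3), (336, 378, 3), (336, 378, 3)]
```

View pics/c1.png

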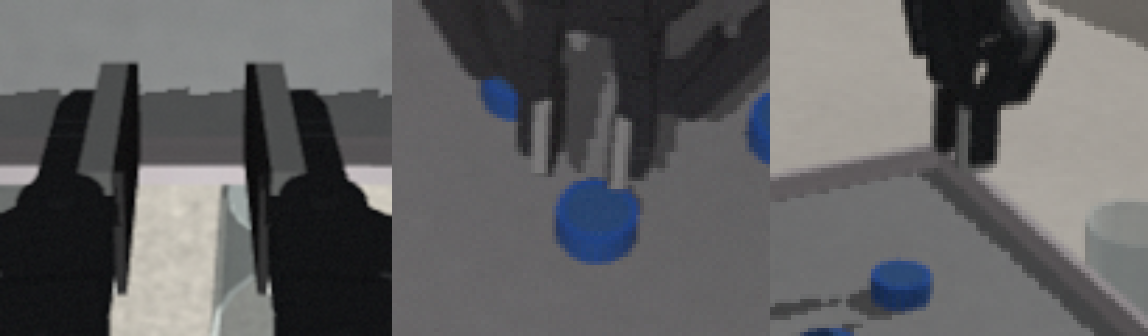

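Tip height is ambiguous: the nominal value is 17 mm ahead, and the views suggest less. I'll lower to the nominal safe height and measure again.

Call:
servo_tool --targets '[[[0, 0, 0.06], [0, 0, 0]], [[0, 0, 0.12], [0, 0, 0]], [[0, 0, 0.17], [0, 0, 0]], [[0, 0, 0.21], [0, 0, 0]], [[0, 0, 0.235], [0, 0, 0]], [[0, 0, 0.235], [0, 0, 0]]]'

```text
time: 1.7
eef_pos: [609.9, 154.2, 111.9]
eef_rot: [-0.232, -3.132, 0.001]
ft_force: [-0.1, -0.2, 0.5]
finger_gap: 20.3
```

```bash
python3 look.py 2 wrist side scene
python3 - <<'E'
from h import *
s=observe();o=[cv2.imread("pics/wrist2.png")[140:300,230:410]]
def proj(n,tp):
    K,A,p=cam(n,s);P=s["eef_pos"]+R.from_rotvec(s["eef_rot"]).apply(tp);q=K@(A.T@(P-p));return q[:2]/q[2]
for n in("side","scene"):
    im=cv2.imread(f"pics/{n}2.png");u,v=proj(n,[0,0,0]).astype(int)
    print(n,u-45,v-40,[(y,z,proj(n,[-10,y,z]).round(1).tolist()) for y in(-11,11) for z in(-10,0,17)])
    o.append(im[v-40:v+40,u-45:u+45])
cv2.imwrite("pics/c2.png",np.hstack([cv2.resize(i,(378,336),interpolation=cv2.INTER_NEAREST) for i in o])[:,:1134])
E
```

```text
1.7 [609.9 154.2 111.9] [-2.320e-01 -3.132e+00  1.000e-03] [-0.1 -0.2  0.5] 20.3 tcp tray [2.8, 88.7]
wrist blue [322. 190.  59.  59.] [603.9 119. ] [2.0, 53.0]
wrist blue [222.  57.  74.  73.] [641.3  46.6] [49.7, -13.1]
wrist blue [456.  51.  69.  84.] [530.9  60.4] [-61.6, -15.7]
side blue [346. 224.  18.  11.] [610.2 124.7] [7.3, 59.6]
side blue [396. 203.  13.  18.] [528.7  67.3] [-64.8, -9.2]
side blue [253. 152.  13.  12.] [796.2 -31.6] [214.4, -67.6]
side yel [[385.0, 153.0], [386.0, 146.0], [422.0, 152.0], [421.0, 160.0]] [[-24.5, -125.7], [-23.1, -148.3], [-90.9, -148.0], [-91.2, -125.8]]
scene blue [318. 244.  13.  14.] [776.5  -7.7] [191.4, -46.8]
scene blue [304. 205.  12.  14.] [645.3  46.8] [53.6, -12.3]
scene blue [322. 188.  11.  13.] [607.8 118. ] [6.0, 52.6]
scene blue [282. 182.  10.  12.] [535.3  58.9] [-57.1, -16.5]
scene blue [583. 216. 121.  88.] [994.5 512.2] [330.3, 499.5]
scene yel [[234.0, 211.0], [239.0, 209.0], [259.0, 240.0], [255.0, 243.0]] [[25.4, -155.7], [18.7, -143.8], [140.6, -144.6], [145.7, -155.4]]
scene yel [[214.0, 180.0], [218.0, 177.0], [235.0, 202.0], [231.0, 205.0]] [[-119.2, -156.6], [-127.6, -145.1], [-8.2, -144.2], [-1.5, -154.8]]
side 299 192 [(-11, -10, [339.7, 222.0]), (-11, 0, [339.5, 226.2]), (-11, 17, [339.1, 233.1]), (11, -10, [336.3, 232.3]), (11, 0, [336.1, 236.4]), (11, 17, [335.8, 243.3])]
scene 290 139 [(-11, -10, [333.6, 178.6]), (-11, 0, [333.4, 182.5]), (-11, 17, [333.1, 189.1]), (11, -10, [342.3, 176.6]), (11, 0, [342.1, 180.6]), (11, 17, [341.8, 187.1])]
```

View pics/c2.png

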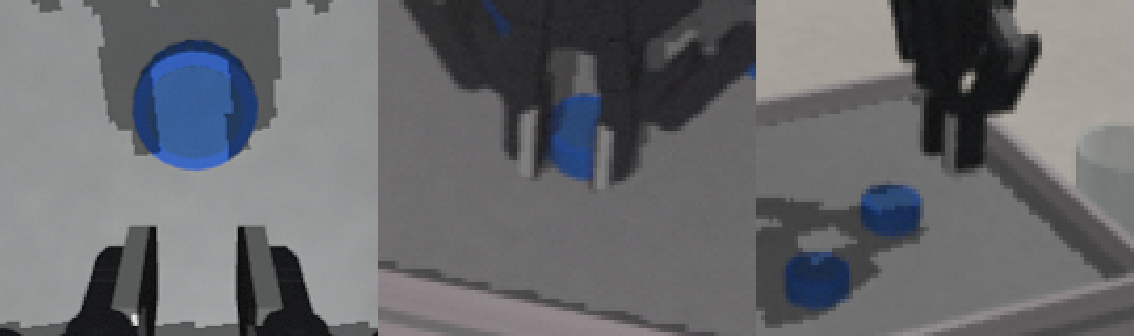

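Call:
servo_tool --targets '[[[0, 0, 0.02], [0, 0, 0]], [[0, 0, 0.04], [0, 0, 0]], [[0, 0, 0.06], [0, 0, 0]], [[0, 0, 0.075], [0, 0, 0]], [[0, 0, 0.085], [0, 0, 0]], [[0, 0, 0.085], [0, 0, 0]]]'

```text
time: 2.45
eef_pos: [610.2, 154.3, 95.6]
eef_rot: [-0.232, -3.132, 0.001]
ft_force: [-0.1, 0.2, -0.8]
finger_gap: 20.1
```

```bash
python3 look.py 3 wrist side scene|head -3
python3 - <<'E'
from h import *
s=observe();o=[cv2.imread("pics/wrist3.png")[140:300,230:410]]
def proj(n,tp):
    K,A,p=cam(n,s);P=s["eef_pos"]+R.from_rotvec(s["eef_rot"]).apply(tp);q=K@(A.T@(P-p));return q[:2]/q[2]
for n in("side","scene"):
    im=cv2.imread(f"pics/{n}3.png");u,v=proj(n,[0,0,0]).astype(int)
    print(n,u-45,v-40,[(x,y,z,proj(n,[x,y,z]).round(1).tolist()) for x in(-13,13) for y in(-11,11) for z in(-6,0)])
    o.append(im[v-40:v+40,u-45:u+45])
cv2.imwrite("pics/c3.png",np.hstack([cv2.resize(i,(378,336),interpolation=cv2.INTER_NEAREST) for i in o])[:,:1134])
E
```

```text
2.45 [610.2 154.3  95.6] [-2.320e-01 -3.132e+00  1.000e-03] [-0.1  0.2 -0.8] 20.1 tcp tray [3.0, 88.8]
wrist blue [323. 199.  64.  67.] [603.7 118.6] [1.8, 52.6]
wrist blue [210.  52.  84.  83.] [641.5  46.6] [49.8, -13.1]
side 298 199 [(-13, -11, -6, [337.5, 230.3]), (-13, -11, 0, [337.4, 232.8]), (-13, 11, -6, [334.2, 240.6]), (-13, 11, 0, [334.1, 243.0]), (13, -11, -6, [353.3, 233.6]), (13, -11, 0, [353.1, 236.0]), (13, 11, -6, [350.3, 244.0]), (13, 11, 0, [350.1, 246.4])]
scene 290 146 [(-13, -11, -6, [333.7, 187.5]), (-13, -11, 0, [333.6, 189.8]), (-13, 11, -6, [342.4, 185.5]), (-13, 11, 0, [342.3, 187.8]), (13, -11, -6, [328.4, 182.3]), (13, -11, 0, [328.4, 184.6]), (13, 11, -6, [337.0, 180.4]), (13, 11, 0, [336.9, 182.7])]
```

View pics/c3.png

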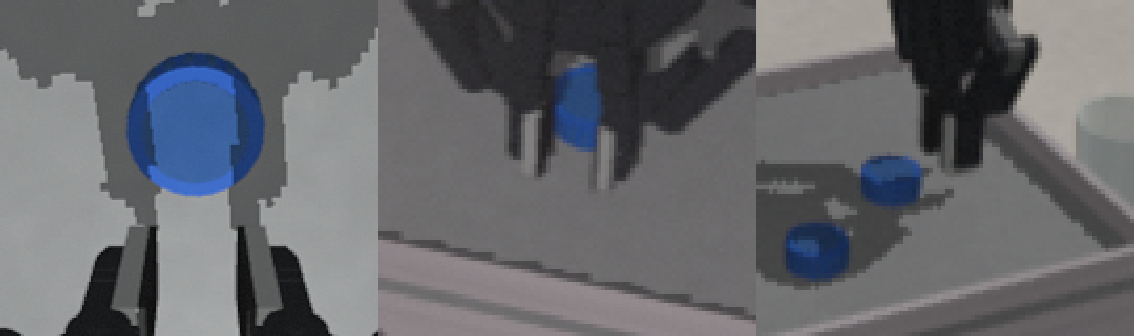

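The tips are about 11 mm above the deck, with the pad front face at tool y −11 and the tip near z −6. I'll go down 7 mm more and push the first cap (322,199) slowly.

Call:
servo_tool --targets '[[[0, 0, 0.015], [0, 0, 0]], [[0.003, 0, 0.03], [0, 0, 0]], [[0.006, -0.02, 0.035], [0, 0, 0]], [[0.01, -0.06, 0.035], [0, 0, 0]], [[0.01, -0.1, 0.035], [0, 0, 0]], [[0.01, -0.14, 0.035], [0, 0, 0]], [[0.01, -0.18, 0.035], [0, 0, 0]], [[0.01, -0.23, 0.035], [0, 0, 0]], [[0.01, -0.28, 0.035], [0, 0, 0]], [[0.01, -0.33, 0.035], [0, 0, 0]]]'

```text
time: 3.6
eef_pos: [598.6, 88.5, 89.1]
eef_rot: [0.232, 3.133, 0.0]
ft_force: [0.5, 0.3, 0.8]
finger_gap: 19.4
```

```bash
python3 look.py 4 wrist
```

```text
3.6 [598.6  88.5  89.1] [0.232 3.133 0.   ] [0.5 0.3 0.8] 19.4 tcp tray [1.2, 22.0]
wrist blue [324. 224.  68.  65.] [593.3  63.6] [-0.3, -3.4]
wrist blue [219. 204.  69.  72.] [641.   45.9] [49.4, -13.8]
wrist blue [452. 197.  74.  71.] [531.3  59. ] [-60.9, -17.1]
```

Call:
servo_tool --targets '[[[0, -0.05, 0], [0, 0, 0]], [[0, -0.1, 0], [0, 0, 0]], [[0, -0.15, 0], [0, 0, 0]], [[0, -0.2, 0], [0, 0, 0]], [[0, -0.25, 0], [0, 0, 0]], [[0, -0.3, 0], [0, 0, 0]], [[0, -0.35, 0], [0, 0, 0]], [[0, -0.4, 0], [0, 0, 0]], [[0, -0.45, 0], [0, 0, 0]], [[0, -0.5, 0], [0, 0, 0]]]'

```text
time: 4.65
eef_pos: [583.8, -10.4, 89.0]
eef_rot: [0.232, 3.133, 0.0]
ft_force: [-0.5, 0.1, 0.2]
finger_gap: 20.0
```

```bash
python3 look.py 5 wrist
```

```text
4.65 [583.8 -10.4  89. ] [0.232 3.133 0.   ] [-0.5  0.1  0.2] 20.0 tcp tray [1.2, -77.9]
wrist blue [412. 377.  35.   8.] [541.5  69.6] [-52.5, -5.1]
wrist blue [236. 378.  12.  34.] [644.3  55.2] [51.4, -4.1]
wrist blue [441. 352.  23.   4.] [523.7  53.1] [-67.6, -23.9]
wrist blue [324. 224.  68.  65.] [578.6 -35.3] [-0.3, -103.3]
wrist yel [[626.0, 135.0], [629.0, 123.0], [635.0, 125.0], [632.0, 136.0]] [[-130.5, -146.4], [-130.4, -151.2], [-133.0, -150.5], [-133.1, -145.7]]
wrist yel [[22.0, 125.0], [25.0, 124.0], [28.0, 135.0], [25.0, 136.0]] [[128.2, -150.7], [126.8, -151.1], [126.7, -146.3], [128.1, -145.9]]
wrist yel [[376.0, 122.0], [626.0, 122.0], [626.0, 136.0], [376.0, 136.0]] [[-22.6, -151.7], [-128.8, -151.7], [-130.7, -145.8], [-22.9, -145.8]]
wrist yel [[29.0, 122.0], [281.0, 122.0], [281.0, 136.0], [29.0, 136.0]] [[124.7, -151.7], [17.8, -151.7], [18.0, -145.8], [126.5, -145.8]]
```

The gate edges are at (281,129) and (376,129) and line up well. The cap at (324,224) needs 2 mm sideways, then straight out.

Call:
servo_tool --targets '[[[0.003, -0.04, 0], [0, 0, 0]], [[0.007, -0.08, 0], [0, 0, 0]], [[0.01, -0.12, 0], [0, 0, 0]], [[0.01, -0.16, 0], [0, 0, 0]], [[0.01, -0.2, 0], [0, 0, 0]], [[0.01, -0.23, 0], [0, 0, 0]], [[0.01, -0.255, 0], [0, 0, 0]], [[0.01, -0.27, 0], [0, 0, 0]], [[0.01, -0.275, 0], [0, 0, 0]], [[0.01, -0.275, 0], [0, 0, 0]]]'

```text
time: 5.7
eef_pos: [573.9, -63.7, 89.0]
eef_rot: [0.232, 3.133, -0.0]
ft_force: [-0.6, -0.3, 0.5]
finger_gap: 20.1
```

```bash
python3 look.py 6 wrist scene
```

```text
5.7 [573.9 -63.7  89. ] [ 0.232  3.133 -0.   ] [-0.6 -0.3  0.5] 20.1 tcp tray [-0.7, -132.1]
wrist blue [324. 147.  44.  43.] [ 563.2 -125.5] [-2.2, -194.8]
wrist yel [[366.0, 228.0], [589.0, 228.0], [589.0, 249.0], [366.0, 249.0]] [[-22.5, -156.7], [-129.1, -156.7], [-132.3, -145.5], [-23.1, -145.5]]
wrist yel [[55.0, 228.0], [282.0, 228.0], [282.0, 249.0], [55.0, 249.0]] [[125.9, -156.8], [17.6, -156.7], [18.0, -145.5], [129.1, -145.5]]
scene blue [318. 244.  13.  14.] [776.5  -7.7] [191.4, -46.8]
scene blue [304. 205.  12.  14.] [645.3  46.8] [53.6, -12.3]
scene blue [282. 182.  10.  12.] [535.3  58.9] [-57.1, -16.5]
scene blue [583. 216. 121.  88.] [994.5 512.2] [330.3, 499.5]
scene yel [[234.0, 212.0], [239.0, 209.0], [259.0, 240.0], [255.0, 243.0]] [[26.9, -156.2], [20.1, -144.5], [140.4, -144.5], [145.6, -155.1]]
scene yel [[214.0, 180.0], [218.0, 177.0], [234.0, 202.0], [230.0, 205.0]] [[-120.3, -155.5], [-127.9, -144.4], [-9.4, -145.0], [-3.4, -155.2]]
```

The first cap is in the box: it shows at (324,147) with a smaller image, and is gone from the deck. Now on to the +x cap at tray (50,−13).

Call:
servo_tool --targets '[[[0, 0.05, -0.05], [0, 0, 0]], [[0, 0.15, -0.13], [0, 0, 0]], [[-0.05, 0.28, -0.17], [0, 0, 0]], [[-0.12, 0.41, -0.17], [0, 0, 0]], [[-0.19, 0.54, -0.17], [0, 0, 0]], [[-0.24, 0.66, -0.17], [0, 0, 0]], [[-0.252, 0.76, -0.15], [0, 0, 0]], [[-0.252, 0.77, -0.08], [0, 0, 0]], [[-0.252, 0.77, -0.02], [0, 0, 0]], [[-0.252, 0.77, 0], [0, 0, 0]]]'

```text
time: 6.8
eef_pos: [644.6, 80.6, 86.8]
eef_rot: [-0.232, -3.13, 0.002]
ft_force: [-0.0, -0.3, 0.1]
finger_gap: 20.1
```

```bash
python3 look.py 7 wrist
```

```text
6.8 [644.6  80.6  86.8] [-2.32e-01 -3.13e+00  2.00e-03] [-0.  -0.3  0.1] 20.1 tcp tray [47.9, 21.1]
wrist blue [315. 208.  71.  68.] [641.9  45.9] [50.4, -13.7]
wrist blue [551. 200.  83.  72.] [532.6  58.7] [-59.7, -17.2]
```

Call:
servo_tool --targets '[[[-0.017, -0.02, 0], [0, 0, 0]], [[-0.017, -0.05, 0], [0, 0, 0]], [[-0.017, -0.08, 0], [0, 0, 0]], [[0.006, -0.125, 0], [0, 0, 0]], [[0.029, -0.17, 0], [0, 0, 0]], [[0.051, -0.215, 0], [0, 0, 0]], [[0.074, -0.26, 0], [0, 0, 0]], [[0.097, -0.305, 0], [0, 0, 0]], [[0.12, -0.35, 0], [0, 0, 0]], [[0.12, -0.35, 0], [0, 0, 0]]]'

```text
time: 7.85
eef_pos: [611.4, 14.5, 89.1]
eef_rot: [-0.233, -3.132, 0.0]
ft_force: [1.4, 0.5, -0.2]
finger_gap: 20.3
```

```bash
python3 look.py 8 wrist
```

```text
7.85 [611.4  14.5  89.1] [-0.233 -3.132  0.   ] [ 1.4  0.5 -0.2] 20.3 tcp tray [24.8, -49.3]
wrist blue [481. 310.  69.  41.] [529.2  52.5] [-62.1, -23.8]
wrist blue [324. 222.  68.  66.] [605.7 -11.4] [23.0, -75.7]
wrist blue [364.  20.  41.  50.] [577.5 -94. ] [7.3, -161.5]
wrist yel [[432.0, 50.0], [639.0, 50.0], [639.0, 66.0], [432.0, 66.0]] [[-19.7, -150.7], [-101.6, -150.6], [-103.5, -144.8], [-20.3, -144.9]]
wrist yel [[73.0, 50.0], [332.0, 50.0], [332.0, 66.0], [73.0, 66.0]] [[122.1, -150.8], [19.9, -150.7], [19.8, -144.9], [123.7, -145.0]]
wrist yel [[61.0, 50.0], [66.0, 49.0], [71.0, 62.0], [66.0, 64.0]] [[126.8, -150.7], [124.7, -151.3], [124.2, -146.5], [126.4, -145.9]]
```

Call:
servo_tool --targets '[[[0.023, -0.045, 0], [0, 0, 0]], [[0.046, -0.09, 0], [0, 0, 0]], [[0.069, -0.135, 0], [0, 0, 0]], [[0.092, -0.18, 0], [0, 0, 0]], [[0.115, -0.22, 0], [0, 0, 0]], [[0.122, -0.25, 0], [0, 0, 0]], [[0.122, -0.29, 0], [0, 0, 0]], [[0.122, -0.33, 0], [0, 0, 0]], [[0.122, -0.37, 0], [0, 0, 0]], [[0.122, -0.4, 0], [0, 0, 0]]]'

```text
time: 8.9
eef_pos: [576.5, -60.7, 89.0]
eef_rot: [0.232, 3.133, -0.0]
ft_force: [0.2, 0.2, 1.0]
finger_gap: 20.0
```

Call:
servo_tool --targets '[[[0, -0.01, 0], [0, 0, 0]], [[0, -0.016, 0], [0, 0, 0]], [[0, -0.016, 0], [0, 0, 0]]]'

```text
time: 9.2
eef_pos: [576.0, -63.2, 89.0]
eef_rot: [-0.232, -3.133, 0.0]
ft_force: [0.5, 0.8, -0.7]
finger_gap: 19.8
```

```bash
python3 look.py 9 wrist
```

```text
9.2 [576.  -63.2  89. ] [-0.232 -3.133  0.   ] [ 0.5  0.8 -0.7] 19.8 tcp tray [1.3, -131.3]
wrist blue [426. 397.  17.   5.] [526.   34.4] [-62.6, -42.2]
wrist blue [323. 152.  46.  69.] [ 565.9 -123. ] [0.1, -191.9]
wrist yel [[370.0, 226.0], [598.0, 226.0], [598.0, 247.0], [370.0, 247.0]] [[-22.4, -157.0], [-131.0, -157.0], [-134.3, -145.8], [-23.0, -145.8]]
wrist yel [[64.0, 226.0], [285.0, 225.0], [285.0, 247.0], [64.0, 248.0]] [[123.3, -157.0], [18.1, -157.5], [18.5, -145.9], [126.5, -145.3]]
```

Call:
servo_tool --targets '[[[0, 0.05, -0.05], [0, 0, 0]], [[0, 0.15, -0.13], [0, 0, 0]], [[0.06, 0.28, -0.17], [0, 0, 0]], [[0.14, 0.41, -0.17], [0, 0, 0]], [[0.22, 0.54, -0.17], [0, 0, 0]], [[0.29, 0.66, -0.17], [0, 0, 0]], [[0.304, 0.74, -0.15], [0, 0, 0]], [[0.304, 0.75, -0.08], [0, 0, 0]], [[0.304, 0.75, -0.02], [0, 0, 0]], [[0.304, 0.75, 0], [0, 0, 0]]]'

```text
time: 10.25
eef_pos: [537.3, 94.1, 87.6]
eef_rot: [-0.231, -3.131, 0.002]
ft_force: [0.6, 0.2, -1.4]
finger_gap: 19.8
```

```bash
python3 look.py 10 wrist scene
```

```text
10.25 [537.3  94.1  87.6] [-2.310e-01 -3.131e+00  2.000e-03] [ 0.6  0.2 -1.4] 19.8 tcp tray [-60.2, 18.5]
wrist blue [324. 206.  71.  67.] [530.1  59.3] [-62.2, -16.9]
scene blue [318. 244.  13.  14.] [776.5  -7.7] [191.4, -46.8]
scene blue [282. 182.  10.  14.] [535.3  58.9] [-57.1, -16.5]
scene blue [583. 216. 121.  88.] [994.5 512.2] [330.3, 499.5]
scene yel [[234.0, 212.0], [238.0, 209.0], [259.0, 240.0], [255.0, 243.0]] [[27.5, -156.8], [20.5, -145.3], [140.1, -144.3], [145.4, -154.9]]
scene yel [[214.0, 180.0], [218.0, 177.0], [234.0, 203.0], [230.0, 205.0]] [[-120.3, -155.5], [-128.1, -144.2], [-7.5, -144.9], [-1.4, -155.2]]
```

View pics/wrist9.png

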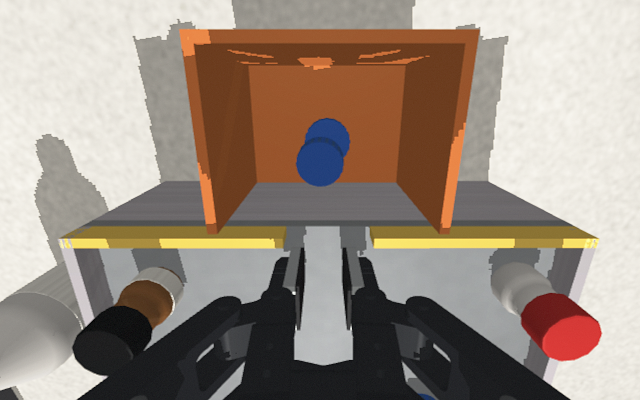

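Two caps lie in the box at (327,140) and (320,162). The vial (120,330) and jar (555,320) are still standing. Now the last cap, with a diagonal push.

Call:
servo_tool --targets '[[[0, -0.02, 0], [0, 0, 0]], [[0, -0.05, 0], [0, 0, 0]], [[0, -0.08, 0], [0, 0, 0]], [[-0.023, -0.12, 0], [0, 0, 0]], [[-0.046, -0.162, 0], [0, 0, 0]], [[-0.069, -0.204, 0], [0, 0, 0]], [[-0.092, -0.246, 0], [0, 0, 0]], [[-0.115, -0.288, 0], [0, 0, 0]], [[-0.138, -0.33, 0], [0, 0, 0]], [[-0.138, -0.33, 0], [0, 0, 0]]]'

```text
time: 11.35
eef_pos: [555.8, 23.7, 88.8]
eef_rot: [-0.234, -3.133, 0.0]
ft_force: [-0.7, -0.1, -0.3]
finger_gap: 19.9
```

```bash
python3 look.py 11 wrist
```

```text
11.35 [555.8  23.7  88.8] [-0.234 -3.133  0.   ] [-0.7 -0.1 -0.3] 19.9 tcp tray [-31.5, -48.3]
wrist blue [322. 222.  66.  69.] [550.9  -2.2] [-32.5, -74.6]
wrist blue [270.  26.  51.  63.] [559.  -88.5] [-11.9, -158.9]
wrist yel [[302.0, 47.0], [577.0, 47.0], [577.0, 63.0], [302.0, 63.0]] [[-24.7, -150.8], [-132.9, -150.7], [-134.5, -145.0], [-24.5, -145.1]]
wrist yel [[-0.0, 47.0], [204.0, 47.0], [204.0, 64.0], [0.0, 64.0]] [[94.0, -151.0], [13.9, -150.9], [14.7, -144.7], [96.2, -144.8]]
```

Call:
servo_tool --targets '[[[-0.025, -0.045, 0], [0, 0, 0]], [[-0.05, -0.09, 0], [0, 0, 0]], [[-0.075, -0.137, 0], [0, 0, 0]], [[-0.1, -0.183, 0], [0, 0, 0]], [[-0.125, -0.23, 0], [0, 0, 0]], [[-0.148, -0.275, 0], [0, 0, 0]], [[-0.15, -0.31, 0], [0, 0, 0]], [[-0.15, -0.35, 0], [0, 0, 0]], [[-0.15, -0.385, 0], [0, 0, 0]], [[-0.15, -0.41, 0], [0, 0, 0]]]'

```text
time: 12.4
eef_pos: [572.9, -61.3, 89.0]
eef_rot: [-0.232, -3.133, -0.0]
ft_force: [0.4, 0.5, 0.4]
finger_gap: 20.0
```

Call:
servo_tool --targets '[[[0, -0.008, 0], [0, 0, 0]], [[0, -0.012, 0], [0, 0, 0]], [[0, -0.012, 0], [0, 0, 0]]]'

```text
time: 12.7
eef_pos: [572.8, -63.0, 89.0]
eef_rot: [0.232, 3.133, 0.0]
ft_force: [-0.3, 0.0, 0.1]
finger_gap: 20.0
```

```bash
python3 look.py 12 wrist
```

```text
12.7 [572.8 -63.   89. ] [0.232 3.133 0.   ] [-0.3  0.   0.1] 20.0 tcp tray [-2.0, -131.6]
wrist blue [320. 156.  73.  49.] [ 564.4 -121.3] [-1.7, -190.5]
wrist yel [[364.0, 227.0], [590.0, 227.0], [590.0, 248.0], [364.0, 248.0]] [[-22.8, -156.7], [-130.6, -156.7], [-133.9, -145.5], [-23.3, -145.5]]
wrist yel [[52.0, 227.0], [279.0, 226.0], [279.0, 247.0], [52.0, 249.0]] [[126.0, -156.6], [17.7, -157.5], [18.2, -146.0], [129.3, -145.0]]
```

Back off and up, then check the box and the whole scene.

Call:
servo_tool --targets '[[[0, 0.05, -0.05], [0, 0, 0]], [[0, 0.1, -0.15], [0, 0, 0]], [[0, 0.15, -0.3], [0, 0, 0]], [[0, 0.15, -0.45], [0, 0, 0]], [[0, 0.15, -0.55], [0, 0, 0]], [[0, 0.15, -0.6], [0, 0, 0]], [[0, 0.15, -0.6], [0, 0, 0]]]'

```text
time: 13.45
eef_pos: [577.9, -32.7, 210.7]
eef_rot: [0.231, 3.13, 0.001]
ft_force: [-0.6, 0.5, -1.0]
finger_gap: 20.2
```

```bash
python3 look.py 13 wrist side scene | grep -v yel; python3 -c "
import cv2,numpy as np
a=cv2.imread('pics/wrist13.png');b=cv2.imread('pics/side13.png')
cv2.imwrite('pics/c13.png',np.hstack([cv2.resize(a,(400,250)),cv2.resize(b[:380,160:460],(400,507))[:507]][0:1]) if 0 else np.vstack([a[:230,80:560],b[100:380,120:600]]))"
```

```text
13.45 [577.9 -32.7 210.7] [2.31e-01 3.13e+00 1.00e-03] [-0.6  0.5 -1. ] 20.2 tcp tray [-1.3, -100.8]
wrist blue [ 93. 245.  31.  39.] [800.1 -15.5] [215.9, -51.0]
wrist blue [322. 105.  48.  32.] [ 566.4 -108.9] [-1.5, -177.9]
side blue [253. 152.  13.  12.] [796.2 -31.6] [214.4, -67.6]
scene blue [318. 244.  13.  14.] [776.5  -7.7] [191.4, -46.8]
scene blue [583. 216. 121.  88.] [994.5 512.2] [330.3, 499.5]
```

View pics/c13.png

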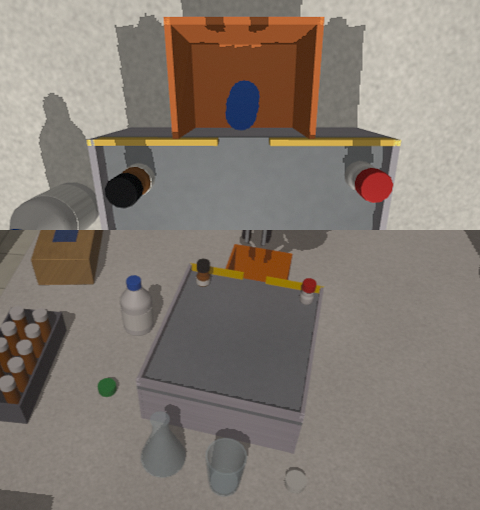

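```bash
python3 -c "
from h import *
a=capture('wrist')[60:150,260:390];b=cv2.imread('pics/wrist12.png')[90:250,240:410]
f=lambda i:cv2.convertScaleAbs(cv2.resize(i,(390,360),interpolation=cv2.INTER_CUBIC),alpha=1.8)
cv2.imwrite('pics/c14.png',np.hstack([f(a),f(b)]))"
```

```text
(no output)
```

View pics/c14.png

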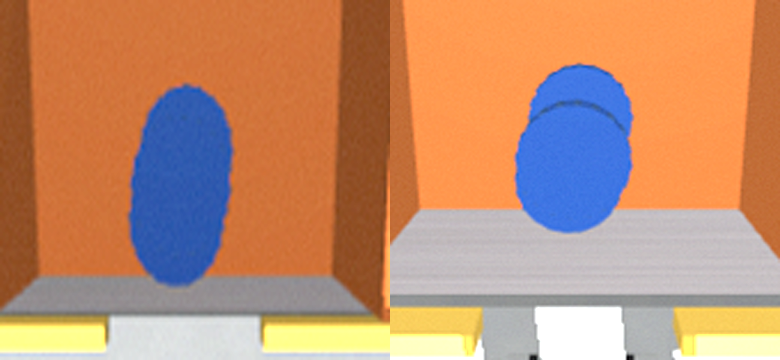

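```bash
python3 -c "
from plant import *
print(finish_job())"
```

```text
the job is handed in; nothing more can be done
None
```

I pushed all three blue caps, one at a time, through the gate and into the catch box. I used the fingertips held 20 mm apart as a cradle, and nothing was pinched or lifted. The job was handed in at about 13.5 s of the 64 s allowed, and the wrist force readings stayed below 2 N.

- **Caps:** The last pictures show the deck empty and blue caps lying only inside the box. The caps overlap there, so I saw only two outlines in the pile. I take the third cap to be in the pile because no blue is left on the deck and none shows loose on the table.
- **Other items:** In the last pictures the vial, jar, flask, beaker and reagent bottle, and the green and white look-alikes, were all standing where they had been. The gripper was raised clear and touching nothing.
- **A disagreement:** All three camera views put the fingertips about 6 mm behind the TCP at this jaw opening, against the stated 17 mm ahead of it. I set the pushing height from the pictures, and the forces showed no sign of the fingers pressing on the deck.

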